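# Gauge a plaster specimen with three ratchet clicks

### The arm

A 7-joint arm with a two-finger parallel gripper is mounted at the origin on the work surface. World frame = base frame: x ahead of the robot, y to its left, z up, the work surface at z = 0. Lengths are in m, angles in rad, forces in N, time in s.
With the tool pointing down it reaches from about 0.375 to 0.925 m from the base axis. Payload 3.1 kg.
Tool frame: the origin (TCP) lies between the finger pads; the fingertips stand 19 mm ahead of it and the grasp point (between the pads) is the TCP; z points along the fingers, y is the line along which they close (so a half turn about z gives the same grasp; the last joint's range is limited). The gripper opens to 85 mm and grips with 20 to 120 N. Pads are 22 mm wide; open, the fingers measure 114 mm over their backs; the gripper's body (76 mm by 85 mm) begins 54 mm behind the grasp point. The pads swing forward as they close: fully open they stand 13 mm farther back than shut.
Start: joints at [1.009, 0.383, 0.044, 1.598, -0.018, 1.161, -0.05], TCP at [0.291, -0.581, 0.25] pointing down, gripper open.
Joint ranges: [-2.61, 2.61], [-0.41, 2.15], [-1.48, 1.57], [0, 2.5], [-1.57, 4.71], [0.05, 1.97], [-2.85, 2.85]. Speed limits (rad/s): [2.79, 2.79, 3.14, 3.14, 3.14, 3.14, 3.14].

### API

Orientations are given as a unit quaternion [x, y, z, w].
In Python, from bench import move_ptp, movel, move_j, move_gripper, pause, inverse_kinematics, read_camera, camera_params, MotionError, sign_off, look_for, tip_of, read_time_s, read_qpos, read_joint_vel, read_effort, read_eef_pos, read_tcp_rot, read_ft_force, read_ft_torque, read_finger_gap, read_grasp_force gives the robot as it stands. Calls block until the motion is done:
- move_ptp(position, orientation): joint-space move of the TCP to a pose.
- movel(position, orientation=None, speed=0.15): straight line of the TCP; orientation=None keeps the orientation; speed is the mean speed in m/s.
- move_j(angles): joint-space move.
- move_gripper(opening, effort=None): finger opening in m; effort is the grip in N (None keeps the last); returns when the fingers have stopped.
- pause(seconds).
- inverse_kinematics(position, orientation): joint angles nearest the present ones, or None.
- read_camera(name): name is "scene" or "side" or "wrist"; returns the picture (384x512x3 uint8, red, green, blue); there is no depth.
- camera_params(name): a dict with "K" (3x3 intrinsics, pixels), "dist_coeffs" ([k1, k2, p1, p2, k3] as OpenCV has them; the pictures are not rectified), "camera_from_world" (4x4, takes a point from world to camera coordinates). Camera axes: x right, y down, z forward; pixel columns grow to the right and rows downward; lengths in m; the calibration is good to about 2 mm. A picture is of the moment at which its call begins: read the wrist's pose just before it. camera_params takes no time and is no camera call; for the wrist camera it gives the pose at the moment of the call.
A pose or a line that the arm cannot do raises MotionError and nothing moves.
- sign_off(): hands the job in; it is judged then, once.
Trained networks look in the newest picture that a camera, given by its name, has taken for a name from the list of things; names that differ only in an ending like _2 or _b are one class to them, and where a whole thing is asked for, a point or a joint stands for the part that bears it (a point fixed in the world has none). Each returns a list of dicts, best first, with "confidence" (0 to 1); they miss things now and then, are a little off and sometimes report something else, mostly with a low value. They report only what shows in the picture. A call takes as long as a camera call. They do not tell look-alikes from the thing itself.
- look_for(camera, name): "at" ([column, row] in pixels, amid what is visible of it).
- tip_of(camera, name): "at" ([column, row] in pixels: a listed point, or the origin of a listed thing).
Readings, each from a call of its own:
- read_time_s(): time.
- read_qpos(): joint angles.
- read_joint_vel(): joint speeds.
- read_effort(): joint torques, N m.
- read_eef_pos(): TCP position.
- read_tcp_rot(): TCP orientation.
- read_ft_force(): force on the tool from outside, world axes, zero at the start.
- read_ft_torque(): the same for the moment, N m.
- read_finger_gap(): finger opening in m.
- read_grasp_force(): force on a finger pad.
Only numpy, scipy, OpenCV 4.12 (cv2) and the standard library are available. Lean on these libraries where they do the work, as an engineer would, in place of code of your own. Each camera call takes 0.05 s, during which the arm holds its last target. There are 200 camera calls.

### The job

Press the bench gauge's plunger down until its foot rests on the plaster cylinder standing under it. Then swing the gauge's ratchet lever, from its rest, exactly three clicks, feeling each one, and hold it at the third click without going on towards the fourth: it springs back if let go, so finish while still holding the lever there. Leave the cylinders and everything else on the worktop where they stand.

Things in the scene. Friction and masses are not known exactly. Their poses are not given: they have to be found in the camera images.
- gauge: Fixed grey iron bench gauge. Origin on the worktop below the plunger's axis; x from the plunger to the column behind it, y from the plunger towards the ratchet lever, z up. Base 25 mm high (x 30 to 110, y -60 to 190 mm), column at x 85 mm, head arm 34 mm wide reaching over the origin, top at z 120 mm, dial 58 mm across on the column at x 78 to 98 mm, top at z 178 mm.
- pad_top (a point): Centre of the top face of the plunger's round black thumb pad (32 mm diameter, 10 mm thick), 125 mm above the foot's underside: 185 mm above the worktop at plunger 0. Pressed straight down from above.
- foot_under (a point): Centre of the underside of the plunger's steel foot (20 mm diameter disc on a 10 mm rod), 60 mm above the worktop at plunger 0. The foot is on the cylinder when this is at the height of the cylinder's top.
- plunger (a joint): How far the plunger has slid straight down, m: 0 is fully up, 0.048 fully down. Friction holds it wherever it is left; pressing it down takes about 3 N until the foot meets the cylinder, then it stops hard. It starts 0 to 12 mm down.
- ratchet_lever (a joint): Angle of the lever, rad. 0: at rest on a stop; grows as it swings clockwise seen from above (handle towards the gauge's +y), end stop 1.25. A spring always pushes it back to 0. Clicks every 0.2 rad: 0.2, 0.4, 0.6 (third). The push needed at the handle is about 2 N at rest, swells to about 7 N midway between clicks and drops to 3 or 4 N as each click falls in.
- lever_pivot (a point): Fixed point on the upright axis of the lever, 50 mm above the worktop, at x 50, y 140 mm of the gauge; housing below it 56 mm across, 40 mm high.
- handle (a point): Point on the axis of the lever's handle, 85 mm above the worktop: an upright black post 14 mm in diameter at the end of the steel arm, 90 mm from the pivot axis, its top at 102 mm above the worktop. The arm below is 8 mm thick, its top at 54 mm. At rest the handle is at x -40, y 140 mm of the gauge.
- puck_low: Loose plain off-white plaster cylinder, 40 mm diameter, 20 mm high, standing upright. Origin at the centre of its underside (on the worktop), z up. Any one of the three cylinders may be the one under the gauge foot; the other two stand beside the gauge and stay there.
- puck_mid: Loose plain off-white plaster cylinder, 40 mm diameter, 30 mm high, standing upright. Origin at the centre of its underside (on the worktop), z up. Any one of the three cylinders may be the one under the gauge foot; the other two stand beside the gauge and stay there.
- puck_high: Loose plain off-white plaster cylinder, 40 mm diameter, 40 mm high, standing upright. Origin at the centre of its underside (on the worktop), z up. Any one of the three cylinders may be the one under the gauge foot; the other two stand beside the gauge and stay there.
- dental_cast: Bystander: cream plaster cast of a dental arch, 65 x 70 x 30 mm; origin under its centre.
- mixing_bowl: Bystander: green mixing bowl, 90 mm across, 55 mm high; origin under its centre.
- wax_spatula: Bystander: spatula 150 mm long, lying on the worktop; origin under its middle.
- shade_tab_box: Bystander: flat white box with a blue label, 90 x 60 x 22 mm; origin under its centre.
There are look-alikes about, which are no part of the job. Leave any blue or yellow look-alike of the puck_mid alone. What is shaped like the puck_low but orange or red is not meant.

How it is judged:
On the way, in this order (a step that is already met when the one before it is completed fails the run):
1. the gauge's foot rests on the cylinder under it, the lever still at rest (((z of foot_under in the frame of puck_low below 0.022 m and horizontal distance between foot_under and puck_low below 0.016 m) or (z of foot_under in the frame of puck_mid below 0.032 m and horizontal distance between foot_under and puck_mid below 0.016 m) or (z of foot_under in the frame of puck_high below 0.042 m and horizontal distance between foot_under and puck_high below 0.016 m)) and value of joint ratchet_lever below 0.1 rad), for 0.2 s.
2. the lever, pushed by the fingers, has passed its first click and comes up to the second (((z of foot_under in the frame of puck_low below 0.022 m and horizontal distance between foot_under and puck_low below 0.016 m) or (z of foot_under in the frame of puck_mid below 0.032 m and horizontal distance between foot_under and puck_mid below 0.016 m) or (z of foot_under in the frame of puck_high below 0.042 m and horizontal distance between foot_under and puck_high below 0.016 m)) and contact force between the fingers and ratchet_lever above 1 N and value of joint ratchet_lever between 0.3 and 0.5 rad).
3. the lever is held at its third click with the foot still on the cylinder (((z of foot_under in the frame of puck_low below 0.022 m and horizontal distance between foot_under and puck_low below 0.016 m) or (z of foot_under in the frame of puck_mid below 0.032 m and horizontal distance between foot_under and puck_mid below 0.016 m) or (z of foot_under in the frame of puck_high below 0.042 m and horizontal distance between foot_under and puck_high below 0.016 m)) and contact force between the fingers and ratchet_lever above 1 N and value of joint ratchet_lever between 0.52 and 0.69 rad), for 0.3 s.
At the end, for the whole second after the job is handed in: The foot's underside is within 2 mm of the top of the cylinder under it (within 16 mm of its axis); the ratchet lever stands still at its third click (0.52 to 0.69 rad), with the fingers on it at more than 1 N (all of step 3 and velocity of joint ratchet_lever between -0.1 and 0.1 rad/s); the arm keeps its last pose, push and grip.
It fails at once if the lever goes on past the third click towards the fourth (beyond 0.74 rad) (value of joint ratchet_lever above 0.74 rad).
It fails at once if a cylinder is shifted more than 12 mm or tipped (distance of any of puck_low, puck_mid, puck_high from where it was at the start of the episode above 0.012 m or angle between any of puck_low, puck_mid, puck_high's own z axis and vertical above 0.3 rad).
It fails at once if another thing on the worktop is shifted more than 20 mm (distance of any of dental_cast, mixing_bowl, wax_spatula, shade_tab_box from where it was at the start of the episode above 0.02 m).
It also fails if it takes over 61 s, if anything falls off the work surface, if the arm or the gripper's body presses on something with over 40 N, if the wrist force passes 120 N, or if a joint passes its speed limit or range.

## Working session

There is one attempt and no reset: what is moved stays moved. The work goes in short steps, each a Python script; the robot and the scene stay as the last script left them, time stands still between calls to the robot, and variables do not carry over. Pictures are saved under pics/ and viewed, at most 10 in all, crops included, and the job is handed in when it is done.

```bash
mkdir -p pics; ls; python3 - <<'E'
from bench import *
import cv2,numpy as np
ims=[]
for c in("scene","side"):
    im=read_camera(c); cv2.imwrite(f"pics/{c}0.png",im[:,:,::-1]); 
    for n in("pad_top","foot_under","handle"):
        print(c,n,[(np.round(d["at"]).tolist(),round(d["confidence"],2)) for d in tip_of(c,n)[:3]])
    for n in("puck_low","puck_mid","puck_high","gauge"):
        print(c,n,[(np.round(d["at"]).tolist(),round(d["confidence"],2)) for d in look_for(c,n)[:4]])
    p=camera_params(c);print(p["K"],p["dist_coeffs"],np.linalg.inv(p["camera_from_world"]).round(3))
print(read_time_s(),read_tcp_rot())
E
```

```text
pics
scene pad_top [([257.0, 194.0], 0.47)]
scene foot_under []
scene handle [([308.0, 232.0], 0.79), ([228.0, 174.0], 0.22)]
scene puck_low [([182.0, 222.0], 0.51), ([211.0, 244.0], 0.45), ([199.0, 230.0], 0.45)]
scene puck_mid [([217.0, 218.0], 0.6), ([238.0, 210.0], 0.53)]
scene puck_high [([257.0, 243.0], 0.58)]
scene gauge [([257.0, 261.0], 0.62)]
[[359.20867942   0.         259.61562543]
 [  0.         359.20867942 193.04616399]
 [  0.           0.           1.        ]] [-0.11539381  0.          0.          0.          0.        ] [[-0.724  0.428 -0.54   1.09 ]
 [ 0.689  0.43  -0.583  0.553]
 [-0.017 -0.795 -0.607  0.75 ]
 [ 0.     0.     0.     1.   ]]
side pad_top [([248.0, 168.0], 0.62)]
side foot_under [([248.0, 210.0], 0.65)]
side handle [([197.0, 198.0], 0.44)]
side puck_low [([339.0, 246.0], 0.73), ([290.0, 223.0], 0.58), ([314.0, 240.0], 0.54)]
side puck_mid [([303.0, 247.0], 0.85), ([274.0, 235.0], 0.8), ([273.0, 258.0], 0.69)]
side puck_high [([250.0, 220.0], 0.53)]
side gauge [([253.0, 200.0], 0.92)]
[[375.30495591   0.         252.00430297]
 [  0.         375.30495591 190.54396318]
 [  0.           0.           1.        ]] [-0.02048918  0.          0.          0.          0.        ] [[ 0.696 -0.331  0.637 -0.02 ]
 [-0.718 -0.333  0.612 -0.597]
 [ 0.009 -0.883 -0.469  0.581]
 [ 0.     0.     0.     1.   ]]
0.8 [9.73222332e-01 2.29865811e-01 1.27630664e-05 2.30114802e-05]
```

```bash
python3 - <<'E'
import cv2,numpy as np
a=cv2.imread("pics/scene0.png")[130:330,130:380];b=cv2.imread("pics/side0.png")[120:300,150:400]
a=cv2.resize(a,(750,600),interpolation=3);b=cv2.resize(b,None,fx=3,fy=3,interpolation=3)
cv2.imwrite("pics/ca.png",a);cv2.imwrite("pics/cb.png",b)
E
```

```text
(no output)
```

View pics/ca.png

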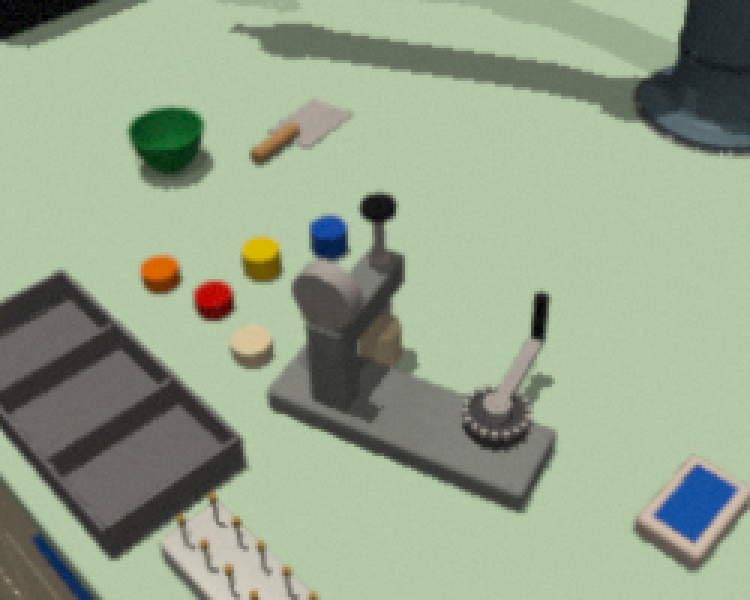

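View pics/cb.png

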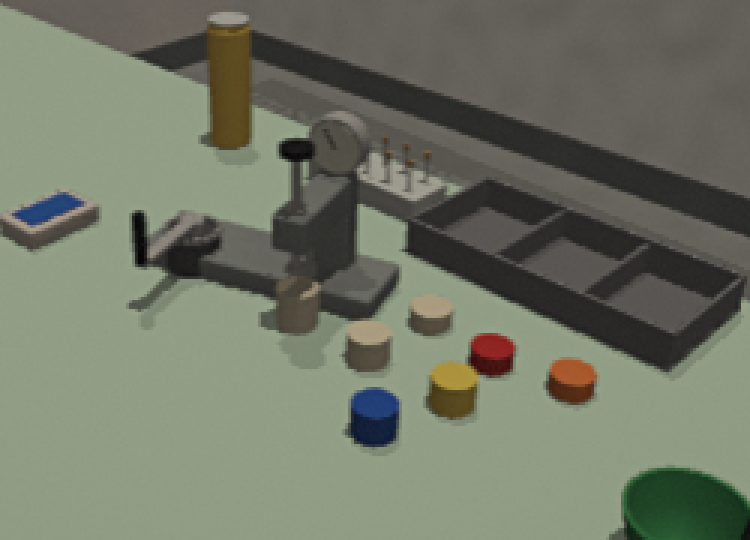

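The white look-alike candidates are separated. The tall cylinder under the foot is at side (249,222), the mid one at side (273,235) and the low one at side (294,225). Blue, yellow, red and orange are decoys. The pad is at scene (256,198) / side (249,169), and the handle is at scene (310,235) / side (196,200).

```bash
cat > h.py <<'E'
import numpy as np,cv2
from bench import *
def proj(c,P,p=None):
    p=p or camera_params(c);T=np.array(p["camera_from_world"])
    return cv2.projectPoints(np.array(P,float),cv2.Rodrigues(T[:3,:3])[0],T[:3,3],np.array(p["K"]),np.array(p["dist_coeffs"]))[0].reshape(-1,2)
def g2w(g,P):
    x,y,a=g[:3];c,s=np.cos(a),np.sin(a);P=np.array(P,float)
    return np.c_[x+c*P[:,0]-s*P[:,1],y+s*P[:,0]+c*P[:,1],P[:,2]]
E
python3 - <<'E'
from h import *
from scipy.optimize import least_squares
f=lambda o,L:[(g,(o[0]+u/3,o[1]+v/3)) for g,(u,v) in L]
A=f((130,130),[((0,0,.185),(378,202)),((-.04,.14,.085),(541,315)),((.11,.19,.025),(522,492)),((.03,.19,.025),(555,433)),((.11,-.06,.025),(270,393)),((.05,.14,.05),(497,408))])
B=f((150,120),[((0,0,.185),(297,145)),((-.04,.14,.085),(139,239)),((.11,-.06,.025),(399,268)),((.03,-.06,.025),(362,298))])
def res(q):
    r=[]
    for c,L in(("scene",A),("side",B)):
        P=np.array([g for g,_ in L]);P[0,2]-=q[3]
        r.append(proj(c,g2w(q,P))-np.array([m for _,m in L]))
    return np.concatenate(r)
best=min((least_squares(lambda q:res(q).ravel(),[.6,0,a,.005],loss="soft_l1") for a in np.arange(-3,3,1)),key=lambda s:s.cost)
print(best.x,best.cost);print(res(best.x).round(1));np.save("g.npy",best.x)
print("handle,pivot,end",g2w(best.x,[(-.04,.14,.085),(.05,.14,.05)]).round(3))
# puck under foot, others (top centres by side crop)
for h,uv in((.04,(298,285)),(.03,(369,332)),(.02,(432,307))):
    s=least_squares(lambda p:(proj("side",[[p[0],p[1],h]])[0]-[150+uv[0]/3,120+uv[1]/3]),[.5,-.1]);print(h,s.x.round(3))
E
```

```text
[0.60443567 0.01677457 0.30344837 0.00363082] 12.347016875111846
[[ 0.4  0.8]
 [ 0.2 -1.4]
 [-0.3  1.9]
 [ 1.2 -1. ]
 [-1.7 -1.3]
 [ 0.1 -0.8]
 [-0.8 -0.7]
 [-0.3 -4.6]
 [ 0.5 -2.7]
 [ 1.6  0.3]]
handle,pivot,end [[0.524 0.138 0.085]
 [0.61  0.165 0.05 ]]
0.04 [0.606 0.013]
0.03 [ 0.606 -0.073]
0.02 [ 0.689 -0.078]
```

```bash
python3 - <<'E'
from h import *
g=np.load("g.npy");a=g[2];q=[np.cos(a/2),np.sin(a/2),0,0]
p=read_eef_pos();movel([p[0],p[1],.36],speed=.3)
T=g2w(g,[(-.03,.07,.37)])[0];move_ptp(T,q);move_gripper(0.0,30)
print(read_time_s(),read_eef_pos(),read_qpos())
im=read_camera("wrist");c=camera_params("wrist");print(np.linalg.inv(c["camera_from_world"]).round(3))
for n in("pad_top","handle","lever_pivot"):print(n,[(np.round(d["at"]).tolist(),round(d["confidence"],2)) for d in tip_of("wrist",n)[:3]])
P=g2w(g,[(0,0,.185-g[3]),(-.04,.14,.085),(-.04,.14,.102),(.05,.14,.05),(.11,.19,.025),(.03,.19,.025),(.03,-.06,.025)])
uv=proj("wrist",P,c);print(uv.round(1))
im=im[:,:,::-1].copy()
big=cv2.resize(im,(800,600),interpolation=3)
for u in uv: cv2.drawMarker(big,tuple(int(round(t*800/512)) for t in u),(0,0,255),0,12,1)
cv2.imwrite("pics/w1.png",big);cv2.imwrite("pics/w1raw.png",im)
E
```

```text
4.5917 [0.55487698 0.07464702 0.36999334] [ 0.34294461  0.17989812 -0.62176122  1.63864446  0.10685609  1.3573995
 -1.56111502]
[[ 0.299 -0.919 -0.257  0.62 ]
 [-0.954 -0.288 -0.08   0.095]
 [-0.001  0.27  -0.963  0.493]
 [ 0.     0.     0.     1.   ]]
pad_top [([318.0, 147.0], 0.84), ([102.0, 107.0], 0.58)]
handle [([206.0, 165.0], 0.78)]
lever_pivot [([204.0, 103.0], 0.66), ([296.0, 133.0], 0.42)]
[[318.3 145.9]
 [204.2 165.7]
 [202.1 168. ]
 [205.2 100.4]
 [172.2  58.2]
 [176.3 114.2]
 [336.4 114.2]]
```

View pics/w1.png

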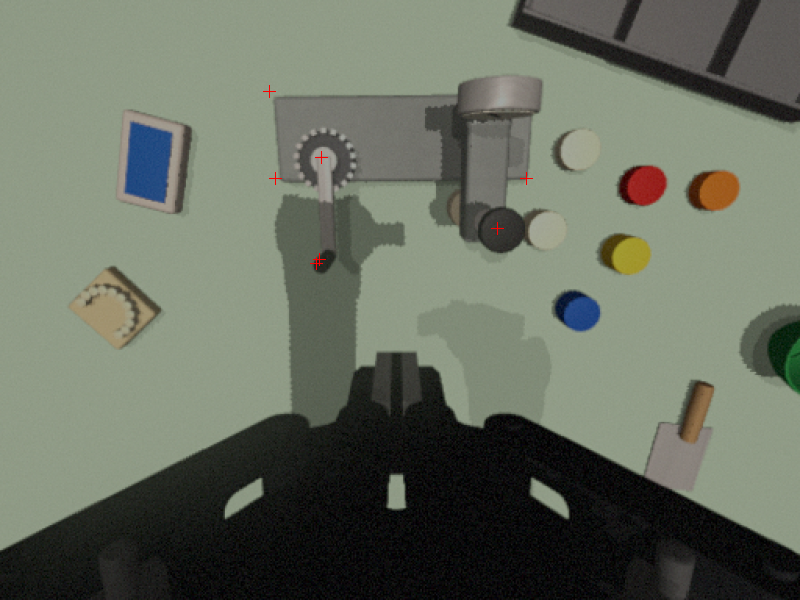

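The wrist picture agrees to within about 3 px: pad (321,147), handle (207,166), pivot (206,101). The tall cylinder is partly visible under the arm, and the mid and low ones stand to the right. I'll refit and press.

```bash
python3 - <<'E'
from h import *
from scipy.optimize import least_squares
g=np.load("g.npy");c=camera_params("wrist")
G=np.array([(0,0,.185),(-.04,.14,.085),(.05,.14,.054),(.11,.19,.025),(.03,.19,.025),(.03,-.06,.025)])
M=np.array([(320.6,146.6),(207.2,165.8),(206,101.5),(176,62.7),(180,115.2),(336.6,114.2)])
M2=np.array([(248.8,168.5),(196.5,198.8)]);M1=np.array([(256.2,197),(309.5,234)])
def res(q):
    P=G.copy();P[0,2]-=q[3];W=g2w(q,P)
    return np.concatenate([proj("wrist",W,c)-M,(proj("side",W[:2])-M2)*.7,(proj("scene",W[:2])-M1)*.7])
s=least_squares(lambda q:res(q).ravel(),g,loss="soft_l1");g=s.x;print(g);print(res(g).round(1));np.save("g.npy",g)
a=g[2];q=[np.cos(a/2),np.sin(a/2),0,0]
x,y=g[:2]; top=.185-g[3]
move_ptp([x,y,.30],q);f0=np.array(read_ft_force())
movel([x,y,top+.019+.012],speed=.12)
z=top+.031
while z>.165+.019-.006:
    z-=.0015;movel([x,y,z],speed=.03);f=np.array(read_ft_force())-f0
    print(round(z-.019,4),np.round(f,1),round(read_eef_pos()[2]-.019,4))
    if f[2]>14:break
pause(.3);print(read_time_s(),read_eef_pos(),np.array(read_ft_force())-f0)
im=read_camera("side")[:,:,::-1][150:270,170:330];cv2.imwrite("pics/s2.png",cv2.resize(im,(800,600),interpolation=3))
E
```

```text
[0.60458545 0.01345036 0.31030146 0.00453179]
[[ 0.4  0. ]
 [-0.6  1.1]
 [ 0.8  0.1]
 [-2.  -2.9]
 [-1.7  0.4]
 [ 1.7  0.3]
 [ 0.3 -0.1]
 [ 0.2 -2.2]
 [-0.5  0.6]
 [ 0.1 -0.9]]
0.191 [-0.1  0.  -0.3] 0.1917
0.1895 [-0.4 -1.5 -0.6] 0.1894
0.188 [-0.6 -0.8 -0.9] 0.1878
0.1865 [-1.  -0.3 -0.3] 0.1863
0.185 [-0.8 -0.8 -0.2] 0.1848
0.1835 [-0.6 -0.5 -0.7] 0.1834
0.182 [-1.6 -0.2  1.8] 0.1821
0.1805 [-1.1  0.1  1.7] 0.1805
0.179 [-1.3 -0.4  1.8] 0.1788
0.1775 [-0.9  0.1  1.6] 0.1773
0.176 [-0.5 -0.4  1. ] 0.1758
0.1745 [-1.6 -0.8  0.8] 0.1743
0.173 [ 0.8 -0.   1.5] 0.1728
0.1715 [-0.8 -0.7  1.2] 0.1713
0.17 [-1.1  0.2  0.4] 0.1698
0.1685 [-0.4  0.1  0.5] 0.1683
0.167 [-0.4  0.3  0.6] 0.1668
0.1655 [-0.5 -0.5  1.3] 0.1653
0.164 [-2.9 -0.9  6.2] 0.1652
0.1625 [-6.  -1.  12.6] 0.1651
0.161 [-8.2 -2.1 17.7] 0.1651
11.7333 [0.60471571 0.01351221 0.18404093] [-7.1753534  -1.02436609 18.41646362]
```

View pics/s2.png

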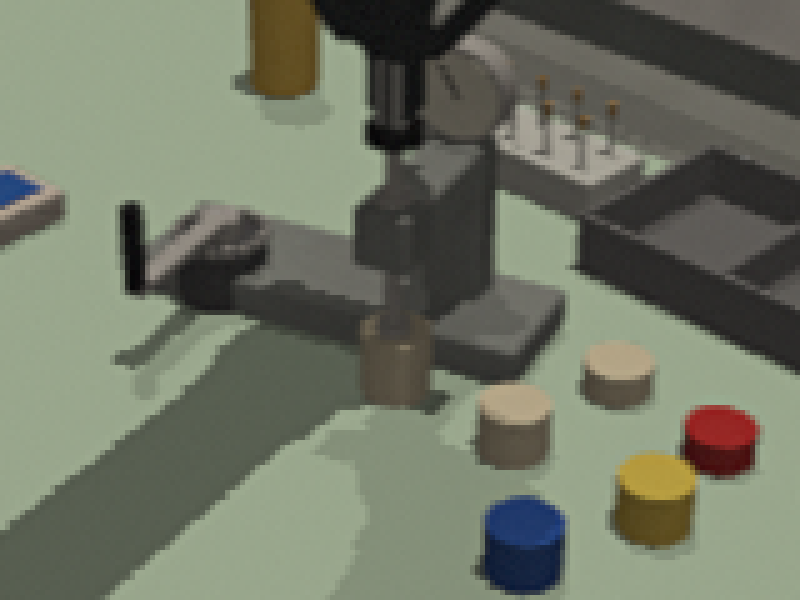

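The foot is down: pad at 0.165 m, so the foot is 40 mm up on the 40 mm cylinder, and force rose hard there. Next is gripping the handle.

```bash
python3 - <<'E'
from h import *
g=np.load("g.npy");a=g[2];q=[np.cos(a/2),np.sin(a/2),0,0]
p=read_eef_pos();movel([p[0],p[1],.26],speed=.2)
h=g2w(g,[(-.04,.14,.087)])[0]
move_ptp([h[0],h[1],.26],q);move_gripper(.05,25);movel([h[0],h[1],.15],speed=.15)
pause(.2);f0=np.array(read_ft_force());np.save("f0.npy",f0)
im=read_camera("wrist")[:,:,::-1];cv2.imwrite("pics/w3.png",cv2.resize(im,(800,600),interpolation=3))
print(proj("wrist",[[h[0],h[1],.102]])*1.5625,[d["at"] for d in tip_of("wrist","handle")],read_time_s(),h)
E
```

```text
[[394.39912289 346.14710078]] [[251.8, 212.7], [400.2, 140.1], [11.3, 244.4]] 14.6833 [0.52374739 0.13455035 0.087     ]
```

View pics/w3.png

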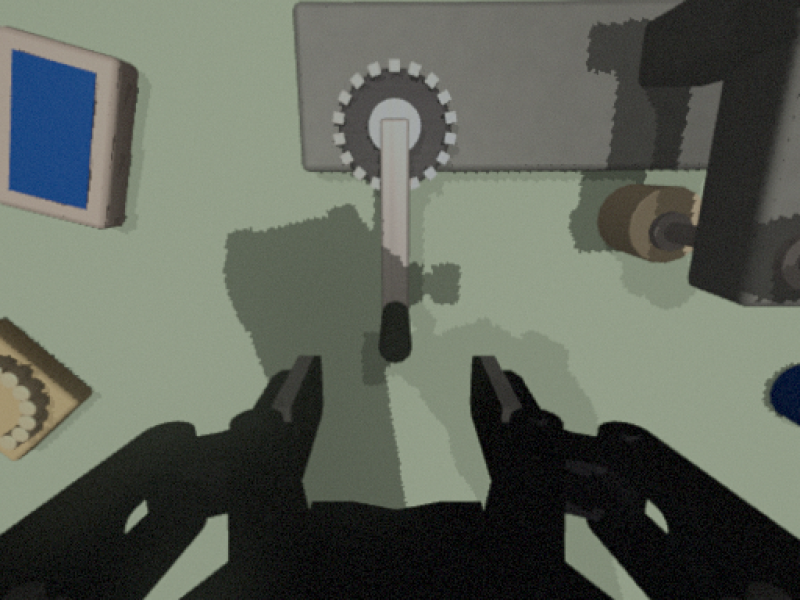

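The handle top is at (396,345) against a predicted (394,346), centred between the fingers, and the foot is still on the cylinder. I'll grip it, then swing it along the arc while reading force.

```bash
cat > arc.py <<'E'
from h import *
g=np.load("g.npy");f0=np.load("f0.npy")
def pose(piv,t):
    b=g[2]-t; return [piv[0]-.09*np.cos(b),piv[1]-.09*np.sin(b),.087],[np.cos(b/2),np.sin(b/2),0,0]
def tang(t):
    b=g[2]-t; F=np.array(read_ft_force())-f0; return -float(F[:2]@[-np.sin(b),np.cos(b)])  # resistance to the push
def angle(piv):
    p=read_eef_pos(); d=piv[:2]-np.array(p[:2]); return g[2]-np.arctan2(d[1],d[0])
E
python3 - <<'E'
from arc import *
h=g2w(g,[(-.04,.14,.087)])[0]
movel(h,speed=.1);move_gripper(0.0,25);pause(.3)
p=np.array(read_eef_pos());print(p-h,read_finger_gap(),read_grasp_force(),np.array(read_ft_force())-f0,tang(0))
piv=g2w(g,[(.05,.14,.05)])[0];np.save("piv.npy",piv)
for t in np.arange(.02,.3,.02):
    P,q=pose(piv,t);movel(P,q,speed=.03);pause(.05);print(round(t,2),round(angle(piv),3),round(tang(t),1),round(read_grasp_force(),1))
    if tang(t)>15:break
print(read_time_s(),read_finger_gap())
E
```

```text
[0.00043998 0.00060379 0.00072462] 0.01294571699587764 25.044512450695038 [-1.73099668  1.02467665  5.97517151] -1.5042921164179934
0.02 0.009 0.8 25.2
0.04 0.027 1.5 25.2
0.06 0.043 1.2 25.3
0.08 0.058 1.7 25.3
0.1 0.066 4.3 25.4
0.12 0.081 4.6 25.5
0.14 0.098 4.8 25.5
0.16 0.11 5.8 25.6
0.18 0.133 4.4 25.6
0.2 0.161 5.4 25.5
0.22 0.188 2.2 25.4
0.24 0.209 2.7 25.4
0.26 0.226 4.1 25.5
0.28 0.243 5.0 25.6
20.375 0.012747943598024196
```

The first click shows at about 0.19–0.21 rad, where the force fell from 5.4 to 2.2 N. Continuing in measured angle.

```bash
python3 - <<'E'
from arc import *
piv=np.load("piv.npy")
for t in np.arange(.30,.72,.02):
    P,q=pose(piv,t);movel(P,q,speed=.03);pause(.05);an=angle(piv);print(round(t,2),round(an,3),round(tang(t),1),round(read_grasp_force(),1))
    if an>.59:break
pause(.4);print(read_time_s(),angle(piv),tang(t),read_finger_gap(),np.abs(read_joint_vel()).max())
im=read_camera("scene")[:,:,::-1][170:320,200:400];cv2.imwrite("pics/s4.png",cv2.resize(im,(800,600),interpolation=3))
E
```

```text
0.3 0.258 4.7 25.7
0.32 0.273 5.8 25.8
0.34 0.29 6.4 25.9
0.36 0.31 6.3 25.9
0.38 0.334 5.8 25.9
0.4 0.361 4.7 25.7
0.42 0.388 4.4 25.6
0.44 0.409 3.6 25.6
0.46 0.426 5.0 25.7
0.48 0.442 5.8 25.8
0.5 0.458 6.6 26.0
0.52 0.473 7.3 26.1
0.54 0.491 6.7 26.2
0.56 0.511 7.8 26.2
0.58 0.536 6.7 26.1
0.6 0.564 5.8 25.9
0.62 0.588 6.0 25.8
0.64 0.609 5.1 25.8
26.175 0.6085717082907347 5.22956226329819 0.013433884901273173 0.0017022663845578055
```

View pics/s4.png

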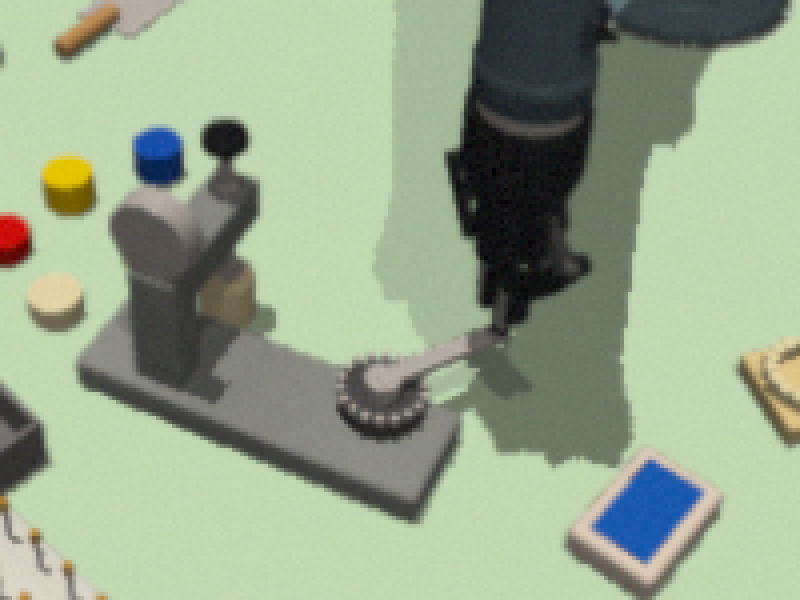

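The picture shows the lever, gripped at crop (500,320), swung to about 0.61 rad. Force dips came at 0.2, 0.41 and 0.61 rad, and the arm is standing still, so I'm handing in.

```bash
python3 -c "
from bench import *
print(sign_off())"
```

```text
the job is handed in; nothing more can be done
None
```

I handed the job in with the plunger's foot resting on the 40 mm cylinder and the lever gripped and still at its third click (about 0.61 rad); the hand-in call returned no verdict.

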